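# Unscrew the cap of the large sample chamber

### The job

Two metal sample chambers, one large and one small, are bolted to the worktop, each closed by a black screw cap with a grip bar across its top. Unscrew the cap of the large chamber anticlockwise until it comes free (less than a quarter turn), lift it off and set it down gently, right way up, in the white tray. Leave the small chamber closed.

Things in the scene. Friction and masses are not known exactly. Their poses are not given: they have to be found in the camera images.
- chamber_large: Larger round aluminium chamber, fixed: foot 100 mm wide, rim 78 mm wide, top at 61 mm; brass nipple on its -x side. Origin: centre of underside, z up. Cap seat 46 mm up. Two rim lips hold the cap's lugs down; gaps at +y and -y. The cap lifts off when its x axis lies 60 to 110 deg anticlockwise (from above) of the chamber's; a stop ends the turn near 110. Play about 3 mm each way.
- cap_large: Loose black cap, 120 g, of the large chamber: hub 44 mm wide, 18 high; two lugs at its foot, 62 mm over the ends; on the hub a grip bar 40 long, 13 wide, its top 49 mm over the underside. Origin: centre of underside, z up, x along bar and lugs. Starts locked, x 10 to 30 deg anticlockwise of the chamber's x; an anticlockwise turn of 55 to 75 deg frees it from any start. Turns easily.
- cap_small: Cap of the small chamber, same shape: hub 31 mm wide, grip bar 28 long, 13 wide, top 81 mm above the worktop. Origin: centre of its underside, 32 mm above the worktop; z up, x along its bar. The small chamber (foot 70 mm wide, rim 55 mm wide, top at 47 mm) is fixed under it. Leave it as it is.
- tray: Shallow white plastic tray, fixed, 156 x 156 mm outside, 18 mm high, walls and floor 3 mm thick. Origin: centre of its underside, on the worktop; z up, x and y along its sides. Between the chambers and the tray stands a fixed white clamp stand, about 170 mm high, at x 0.53, y 0.09: carry the cap over or round it.
Not all that is in view belongs to the job. What is shaped like the cap_large but red is not meant.

How it is judged:
On the way, in this order (a step that is already met when the one before it is completed fails the run):
1. the large cap, still on its seat, is turned to where its lugs lie in the gaps (angle between the x axis of cap_large and the x axis of chamber_large, either way round above 0.9 rad and horizontal distance between cap_large and chamber_large below 0.012 m and z of cap_large in the frame of chamber_large below 0.06 m), for 0.1 s.
2. the large cap is lifted clear of the chamber (z of cap_large in the frame of chamber_large above 0.085 m), for 0.1 s.
At the end, for the whole second after the job is handed in: The large cap stands right way up (within 10 degrees) and at rest on the floor of the tray, anywhere inside its walls, and the small chamber's cap is still in place, within 12 mm of where it was (x of cap_large in the frame of tray between -0.065 and 0.065 m and y of cap_large in the frame of tray between -0.065 and 0.065 m and z of cap_large in the frame of tray below 0.01 m and angle between cap_large's own z axis and vertical below 0.17 rad and linear speed of cap_large below 0.02 m/s and distance of cap_small from where it was at the start of the episode below 0.012 m); the robot touches nothing.
It fails at once if the large cap is dropped or thrown into the tray (faster than 0.7 m/s just over the tray; letting go within 10 mm of the floor is fine) (linear speed of cap_large above 0.7 m/s and horizontal distance between cap_large and tray below 0.11 m and z of cap_large in the frame of tray below 0.05 m).
It fails at once if the small chamber's cap is taken off or shifted by more than 12 mm (distance of cap_small from where it was at the start of the episode above 0.012 m).
It also fails if it takes over 48 s, if anything falls off the work surface, if the arm or the gripper's body presses on something with over 40 N, if the wrist force passes 120 N, or if a joint passes its speed limit or range.

### The arm

A 6-joint arm with a two-finger parallel gripper is mounted at the origin on a cart in front of the work surface, level with it; the furniture and walls round the work are solid. World frame = base frame: x ahead of the robot, y to its left, z up, the work surface at z = 0. Lengths are in m, angles in rad, forces in N, time in s.
With the tool pointing down it reaches from about 0.375 to 0.975 m from the base axis. Payload 3.8 kg.
Tool frame: the origin (TCP) lies at the very end of the fingers, on their centre line; the grasp point (between the pads) lies 19 mm behind it; y points along the fingers, x is the direction in which the jaws open and shut, and the axes are right-handed (so a half turn about y gives the same grasp; the last joint's range is limited). The gripper opens to 85 mm and grips with 20 to 120 N. Pads are 22 mm wide; open, the fingers measure 114 mm over their backs; the gripper's body (76 mm by 85 mm) begins 54 mm behind the grasp point. The pads swing forward as they close: fully open they stand 13 mm farther back than shut.
Start: joints at [1.098, 0.264, 1.604, -0, 1.274, -0.037], TCP at [0.285, 0.612, 0.231] pointing down, gripper open.
Joint ranges: [-2.63, 2.63], [-0.94, 2.18], [0.31, 2.57], [-1.31, 4.45], [0, 2.66], [-2.55, 2.55]. Speed limits (rad/s): [2.57, 2.57, 3.14, 3.14, 3.14, 3.14].

### API

Orientations are given as a rotation vector (axis times angle).
In Python, from workcell import bot, cams gives the robot as it stands.
- The arm moves only by the tool play_rows, never from a script. Its argument "motion" is a list of rows, each a list of 2 entries, a list of its own where there are three numbers: the shift along the world's x, y, z normalised to -1 to 1, where 1 is 400 mm, then the turn, a rotation vector about the world's x, y, z normalised to -1 to 1, where 1 is pi/4 rad. In form: [[[tx, ty, tz], [ax, ay, az]], ...]. A call has 1 to 10 rows; each row is the pose to reach, as a shift and turn from the pose commanded when the call began; what a row does not reach only later rows make up. A row lasts 1/8 s, in which the tool goes at most 62.5 mm and 10.7 degrees, less where a joint would pass 70% of its speed; a pose out of reach is approached as far as the arm can. A call with a number of a shift or a turn outside -1 to 1 is refused whole. A call with a gripper value outside its range is refused whole. "gripper" is the closure, from 0 (fully open) to 1 (shut), set as the call begins (left out, the last holds). The fingers move at their own pace and stop on an object; "squeeze" is the grip in N (left out, the last holds). Time passes only in rows, so rows that repeat a pose let the fingers close. It gives the time, the measured TCP pose, the force and the opening at its end, in the units of the state.
- bot.read_state(): the state, without advancing time (a new reading comes with each control period).
- cams.read_camera(name): name is "side" or "top"; returns (picture, depth): 480x640x3 uint8, red, green, blue; 480x640 float32, m along the optical axis (not along the pixel's ray), 0 where there is no reading.
- cams.calibration(name): a dict with "mtx" (3x3 intrinsics, pixels), "R" (3x3) and "t" (3): a world point X has camera coordinates R X + t. Camera axes: x right, y down, z forward; pixel columns grow to the right and rows downward; lengths in m; the calibration is good to about 2 mm. A picture is of the moment at which its call begins. calibration takes no time and is no camera call.
- bot.finish_job(): hands the job in, once; it reports no verdict.
Trained networks look in the newest picture that a camera, given by its name, has taken for a name from the list of things; names that differ only in an ending like _2 or _b are one class to them, and where a whole thing is asked for, a point or a joint stands for the part that bears it (a point fixed in the world has none). Each returns a list of dicts, best first, with "conf" (0 to 1); they miss things now and then, are a little off and sometimes report something else, mostly with a low value. They report only what shows in the picture. A call takes as long as a camera call. They do not tell look-alikes from the thing itself.
- cams.recognise(camera, label): "xyz" ([x, y, z] in m, in the coordinates of the camera as it stood for that picture, good to about 4 mm: the middle of the surface that is visible of it).
- cams.regions_of(camera, label): "mask" (480x640 bool, what is visible of it).
- cams.mark_of(camera, label): "xyz" ([x, y, z] in m, in the coordinates of the camera as it stood for that picture, good to about 4 mm: a listed point, or the origin of a listed thing).
The state is a dict: "time": time; "q": joint angles; "joint_vel": joint speeds; "joint_torque": joint torques, N m; "tool_pos": TCP position; "tcp_rot": TCP orientation; "wrist_force": force on the tool from outside, world axes, zero at the start; "torque": the same for the moment, N m; "width": opening from 0.0 (shut) to 1.0 (fully open).
Only numpy, scipy, OpenCV 4.12 (cv2) and the standard library are available. Lean on these libraries where they do the work, as an engineer would, in place of code of your own. Each camera call takes 0.05 s, during which the arm holds its last target.

## Working session

There is one attempt and no reset: what is moved stays moved. The work goes in short steps, Python scripts to look and compute and a tool call to move; the robot and the scene stay as the last step left them, time stands still between calls to the robot, and variables do not carry over. Pictures are saved under pics/ and viewed, and the job is handed in when it is done.

Besides the shell and the picture viewer there is one more tool, called after "Call:" as a command line: name --argument value ..., lists and objects as JSON in quotes. play_rows: Moves the arm, as the interface text tells. Its arguments: {"type":"object","properties":{"motion":{"type":"array","items":{"type":"array"}},"gripper":{"type":"number"},"squeeze":{"type":"number"}},"required":["motion"]}

```bash
mkdir -p pics; ls
cat > h.py <<'E'
import numpy as np, cv2
from workcell import bot, cams
def w(cam,p):
    c=cams.calibration(cam); return np.array(c["R"]).T@(np.array(p)-np.array(c["t"]))
def cloud(cam,d):
    c=cams.calibration(cam);K=np.array(c["mtx"]);v,u=np.mgrid[0:480,0:640]
    P=np.stack([(u-K[0,2])/K[0,0]*d,(v-K[1,2])/K[1,1]*d,d],-1)
    return (P-np.array(c["t"]))@np.array(c["R"])
E
python3 - <<'E'
from h import *
np.set_printoptions(precision=4,suppress=True)
for n in("top","side"):
    im,d=cams.read_camera(n); cv2.imwrite(f"pics/{n}0.png",im[:,:,::-1]); np.savez(f"{n}0.npz",im=im,d=d)
    for l in("chamber_large","cap_large","cap_small","tray"):
        for f in("recognise","mark_of"):
            print(n,l,f,[(round(r["conf"],2),w(n,r["xyz"]).round(4)) for r in getattr(cams,f)(n,l)])
s=bot.read_state();print(s)
E
```

```text
pics
top chamber_large recognise [(0.81, array([0.4063, 0.2932, 0.0448]))]
top chamber_large mark_of [(0.81, array([ 0.4117,  0.3071, -0.0006]))]
top cap_large recognise [(0.77, array([0.4043, 0.4249, 0.0187])), (0.66, array([0.4134, 0.3017, 0.0661]))]
top cap_large mark_of [(0.97, array([0.4094, 0.4292, 0.0021])), (0.71, array([0.412 , 0.3053, 0.0505]))]
top cap_small recognise [(0.73, array([ 0.5253, -0.2188,  0.0032])), (0.45, array([0.6063, 0.2908, 0.0653]))]
top cap_small mark_of [(0.71, array([0.6145, 0.2935, 0.0324]))]
top tray recognise [(0.58, array([ 0.5251, -0.218 ,  0.0049]))]
top tray mark_of [(0.88, array([ 0.5236, -0.2176,  0.0002]))]
side chamber_large recognise [(0.87, array([0.4053, 0.2745, 0.0257]))]
side chamber_large mark_of [(0.84, array([0.4135, 0.3076, 0.0005]))]
side cap_large recognise [(0.54, array([0.4088, 0.4172, 0.0188]))]
side cap_large mark_of [(0.72, array([ 0.4107,  0.4322, -0.0041])), (0.55, array([0.414 , 0.3026, 0.0435]))]
side cap_small recognise [(0.55, array([0.6112, 0.2843, 0.0591]))]
side cap_small mark_of [(0.49, array([0.6158, 0.2892, 0.0332]))]
side tray recognise [(0.95, array([ 0.5199, -0.2197,  0.002 ]))]
side tray mark_of [(0.93, array([ 0.5208, -0.2148,  0.0013]))]
{'time': 0.9, 'q': array([ 1.0981,  0.2639,  1.604 ,  0.    ,  1.2737, -0.0369]), 'joint_vel': array([-0.0009, -0.0008,  0.0002,  0.0007,  0.0001, -0.0007]), 'joint_torque': array([ -0.0007, -51.505 , -36.7729,  -0.    ,   0.0008,   0.    ]), 'tool_pos': array([0.2849, 0.6119, 0.2313]), 'tcp_rot': array([-1.3844, -0.8825,  0.8825]), 'wrist_force': array([-0.2877,  0.5752, -0.8031]), 'torque': array([-0.0355,  0.0221, -0.0016]), 'width': 0.9994828038411204}
```

View pics/top0.png

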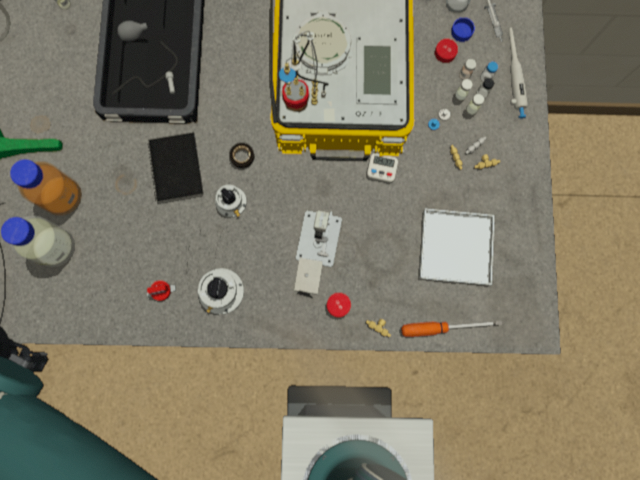

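View pics/side0.png

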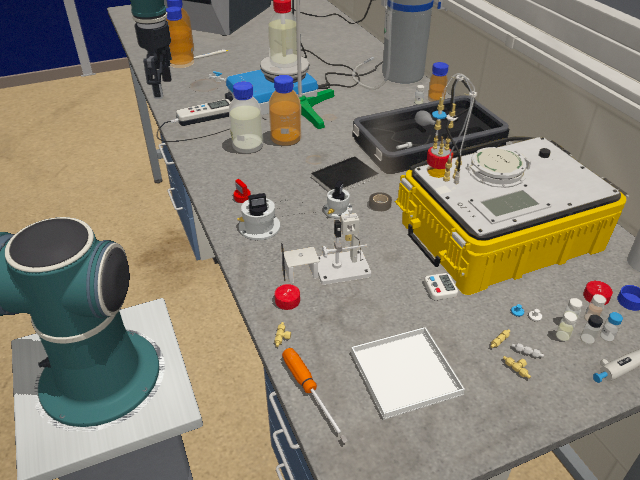

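Run:
```python
from h import *
np.set_printoptions(precision=4,suppress=True)
z=np.load("top0.npz");im,d=z["im"],z["d"];W=cloud("top",d)
c=cams.calibration("top");K=np.array(c["mtx"]);p=np.array(c["R"])@[.412,.306,.08]+c["t"];p=K@p/p[2];u,v=map(int,p[:2]);print("px",u,v, "campos",-np.array(c["R"]).T@c["t"])
cr=im[v-75:v+75,u-100:u+100];cv2.imwrite("pics/crop0.png",cv2.resize(cr[:,:,::-1],(800,600),interpolation=cv2.INTER_CUBIC))
for cx,cy,zt in((.412,.306,.095),(.615,.292,.081),(.41,.43,.049)):
    m=(d>0)&(np.hypot(W[...,0]-cx,W[...,1]-cy)<.035)&(abs(W[...,2]-zt)<.006)
    q=W[m];
    r=cv2.minAreaRect((q[:,:2]*1000).astype(np.float32)) if len(q)>4 else None
    e,V=np.linalg.eigh(np.cov(q[:,:2].T)); print(len(q),q.mean(0),np.degrees(np.arctan2(V[1,1],V[0,1])),r)
    print(im[m].mean(0))
```

```text
px 214 286 campos [0.2854 0.1065 1.318 ]
134 [0.4113 0.3038 0.0954] 173.1847314822882 ((411.90576171875, 304.01641845703125), (15.785490989685059, 39.72348403930664), 83.96912384033203)
[42.903  43.4627 43.8582]
84 [0.6124 0.2917 0.0815] 50.04783353775228 ((613.0940551757812, 291.86102294921875), (29.389310836791992, 13.660449028015137), 46.601890563964844)
[48.0476 48.8571 48.5119]
120 [0.4095 0.434  0.0501] 103.94754906697094 ((410.04693603515625, 434.1366882324219), (14.917177200317383, 39.34737014770508), 13.967977523803711)
[168.8667  36.7083  32.1417]
```

View pics/crop0.png

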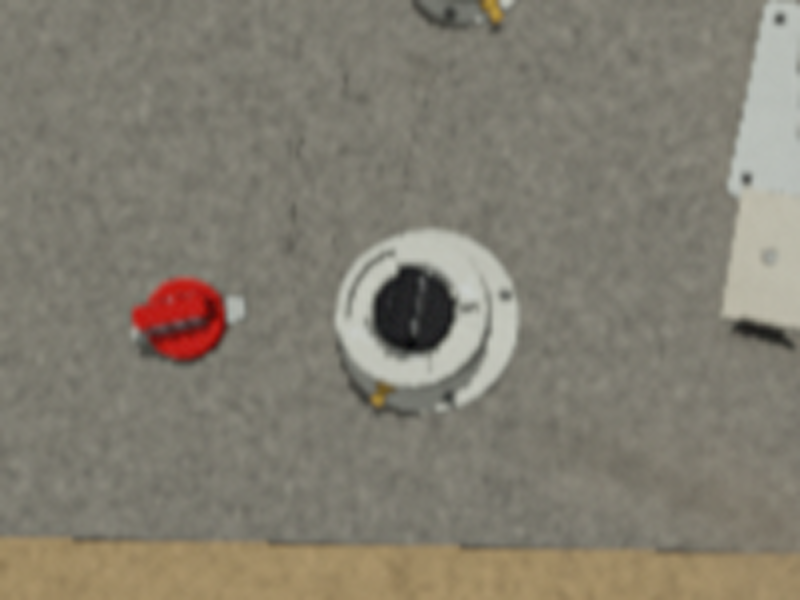

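Run:
```python
from h import *
np.set_printoptions(precision=4,suppress=True)
for n in("top","side"):
    z=np.load(n+"0.npz");im,d=z["im"],z["d"];W=cloud(n,d)
    h=cv2.cvtColor(im,cv2.COLOR_RGB2HSV)
    m=(d>0)&(np.hypot(W[...,0]-.412,W[...,1]-.306)<.08)&(h[...,1]>90)&(h[...,0]>12)&(h[...,0]<35)&(W[...,2]>.003)
    q=W[m]; print(n,len(q)); 
    if len(q):
        print(q.mean(0),np.argwhere(m).mean(0), "chamber x deg",np.degrees(np.arctan2(-(q[:,1].mean()-.305),-(q[:,0].mean()-.412))))
    # rim
    m=(d>0)&(abs(W[...,2]-.061)<.004)&(np.hypot(W[...,0]-.412,W[...,1]-.306)<.048)
    q=W[m]
    print("rim",len(q),cv2.minEnclosingCircle((q[:,:2]*1000).astype(np.float32)))
z=np.load("side0.npz");im,d=z["im"],z["d"];cv2.imwrite("pics/crop1.png",cv2.resize(im[170:260,210:370][:,:,::-1],(800,450),interpolation=cv2.INTER_CUBIC))
W=cloud("side",d)
m=(d>0)&(np.hypot(W[...,0]-.412,W[...,1]-.306)<.035)&(abs(W[...,2]-.095)<.005);q=W[m]
print(len(q),q.mean(0),cv2.minAreaRect((q[:,:2]*1000).astype(np.float32)))
# obstacles higher than 0.1 near path
z=np.load("top0.npz");W=cloud("top",z["d"])
m=(W[...,2]>.08)&(z["d"]>0)&(W[...,0]>.33)&(W[...,0]<.7)&(W[...,1]<.5)&(W[...,1]>-.35)
q=W[m];print(q[:,0].min(),q[:,0].max(),q[:,1].min(),q[:,1].max(),q[:,2].max()); s=q[(q[:,1]<.2)]; print(s.min(0),s.max(0))
```

```text
top 17
[0.3696 0.3247 0.0277] [309.     208.7059] chamber x deg -24.94664072633613
rim 474 ((411.59619140625, 304.8006896972656), 39.779754638671875)
side 23
[0.3728 0.3174 0.0246] [218.913  240.5217] chamber x deg -17.585612180049917
rim 307 ((412.51995849609375, 300.77655029296875), 42.06412124633789)
63 [0.4118 0.3004 0.0931] ((411.9664001464844, 301.57080078125), (18.926694869995117, 39.38401412963867), 80.73308563232422)
0.3919669334280026 0.6249823726644411 0.07344745313843067 0.31396331581237774 0.16787190977544336
[0.4031 0.0734 0.0803] [0.5659 0.1317 0.1679]
```

View pics/crop1.png

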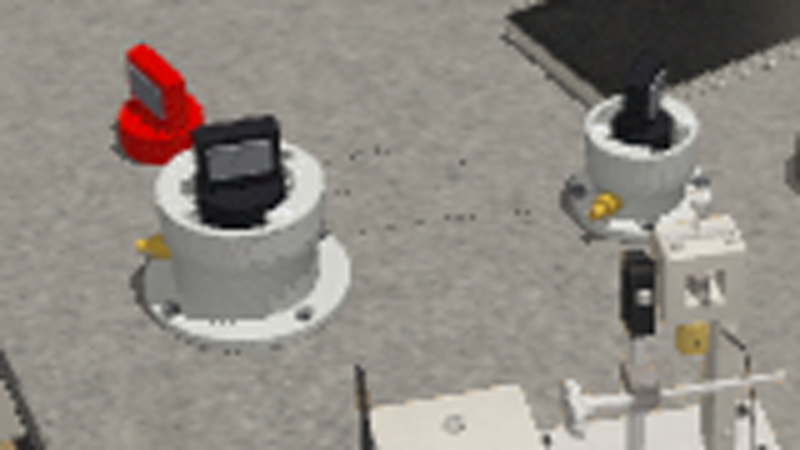

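Run:
```python
from h import *
from scipy.spatial.transform import Rotation as R
np.set_printoptions(precision=4,suppress=True)
s=bot.read_state();M=R.from_rotvec(s["tcp_rot"]).as_matrix();print(M, s["q"])
a=np.degrees(np.arctan2(M[1,0],M[0,0]));print("jaw az",a)
```

```text
[[ 0.4221  0.     -0.9065]
 [ 0.9065  0.      0.4221]
 [ 0.     -1.      0.    ]] [ 1.0981  0.2639  1.604   0.      1.2737 -0.0369]
jaw az 65.0313751407184
```

Call:
play_rows --motion '[[[0.317,-0.77,-0.12],[0,0,0.4]],[[0.317,-0.77,-0.12],[0,0,0.4]],[[0.317,-0.77,-0.12],[0,0,0.4]],[[0.317,-0.77,-0.12],[0,0,0.4]],[[0.317,-0.77,-0.12],[0,0,0.4]],[[0.317,-0.77,-0.12],[0,0,0.4]],[[0.317,-0.77,-0.12],[0,0,0.4]],[[0.317,-0.77,-0.12],[0,0,0.4]]]' --gripper 0 --squeeze 40

```text
time: 1.9
tool_pos: [0.4118, 0.3046, 0.1837]
tcp_rot: [-1.264, -1.12, 1.118]
wrist_force: [-0.3, 0.5, 0.6]
width: 0.999
```

Call:
play_rows --motion '[[[0,0,-0.1],[0,0,0]],[[0,0,-0.17],[0,0,0]],[[0,0,-0.21],[0,0,0]],[[0,0,-0.24],[0,0,0]],[[0,0,-0.265],[0,0,0]],[[0,0,-0.285],[0,0,0]],[[0,0,-0.285],[0,0,0]]]'

```text
time: 2.78
tool_pos: [0.4116, 0.3037, 0.0689]
tcp_rot: [-1.264, -1.118, 1.12]
wrist_force: [0.1, 0.2, 0.1]
width: 1.001
```

Run:
```python
from h import *
for n,b in(("top",(225,345,140,300)),("side",(150,270,200,360))):
    im,d=cams.read_camera(n); cv2.imwrite(f"pics/{n}1.png",cv2.resize(im[b[0]:b[1],b[2]:b[3],::-1],(800,600),interpolation=cv2.INTER_CUBIC))
```

```text
(no output)
```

View pics/side1.png

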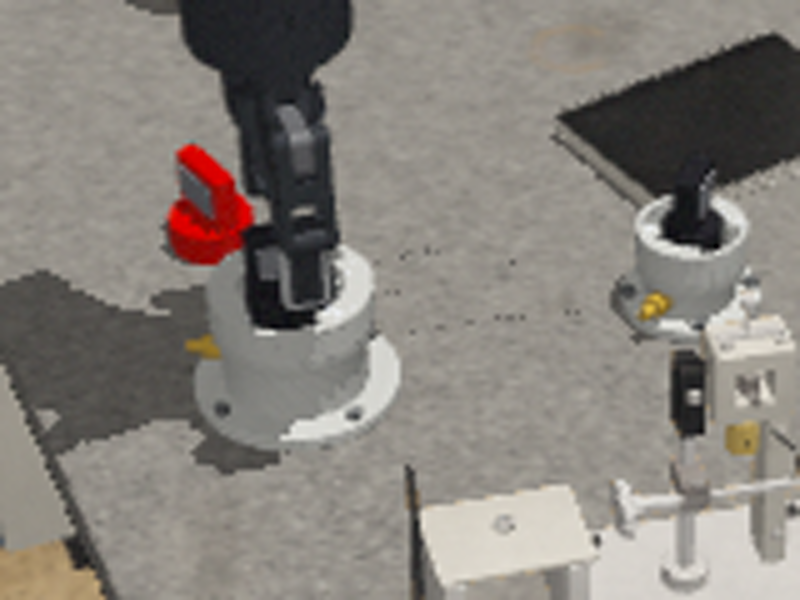

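The open fingers straddle the black large cap's bar (crop 290,270), and the red one (210,210) is clear. Closing now.

Call:
play_rows --motion '[[[0,0,0],[0,0,0]],[[0,0,0],[0,0,0]],[[0,0,0],[0,0,0]],[[0,0,0],[0,0,0]],[[0,0,0],[0,0,0]],[[0,0,0],[0,0,0]],[[0,0,0],[0,0,0]],[[0,0,0],[0,0,0]]]' --gripper 1 --squeeze 50

```text
time: 3.88
tool_pos: [0.412, 0.3041, 0.0695]
tcp_rot: [-1.264, -1.12, 1.119]
wrist_force: [0.6, -0.5, 1.4]
width: 0.14
```

Call:
play_rows --motion '[[[0,0,0],[0,0,0.15]],[[0,0,0],[0,0,0.3]],[[0,0,0],[0,0,0.45]],[[0,0,0],[0,0,0.6]],[[0,0,0],[0,0,0.75]],[[0,0,0],[0,0,0.75]]]'

```text
time: 4.62
tool_pos: [0.4117, 0.3041, 0.0694]
tcp_rot: [-0.951, -1.544, 1.544]
wrist_force: [-2.2, 0.3, 1.5]
width: 0.141
```

Call:
play_rows --motion '[[[0,0,0],[0,0,0.15]],[[0,0,0],[0,0,0.3]],[[0,0,0],[0,0,0.45]],[[0,0,0],[0,0,0.6]],[[0,0,0],[0,0,0.7]],[[0,0,0],[0,0,0.7]],[[0,0,0],[0,0,0.7]]]'

```text
time: 5.5
tool_pos: [0.4117, 0.304, 0.0694]
tcp_rot: [-0.544, -1.907, 1.907]
wrist_force: [-1.5, 0.4, 4.2]
width: 0.141
```

Run:
```python
from h import *
from scipy.spatial.transform import Rotation as R
s=bot.read_state();M=R.from_rotvec(s["tcp_rot"]).as_matrix();print(s)
print("jaw az",np.degrees(np.arctan2(M[1,0],M[0,0])))
for n,b in(("top",(225,345,140,300)),("side",(150,270,200,360))):
    im,d=cams.read_camera(n); cv2.imwrite(f"pics/{n}2.png",cv2.resize(im[b[0]:b[1],b[2]:b[3],::-1],(800,600),interpolation=cv2.INTER_CUBIC))
```

```text
{'time': 5.5, 'q': array([ 5.87235586e-01,  1.18861883e-01,  2.10033704e+00,  1.64328887e-04,
        9.22331758e-01, -1.99856040e+00]), 'joint_vel': array([ 0.0002476 ,  0.002123  ,  0.00118227,  0.00107745, -0.00077581,
       -0.00999552]), 'joint_torque': array([-4.89255097e-01, -3.56711733e+01, -2.94547677e+01, -3.14237410e-01,
       -2.52953684e-01, -1.86098053e-02]), 'tool_pos': array([0.41172312, 0.30399165, 0.0694355 ]), 'tcp_rot': array([-0.54403292, -1.90699135,  1.90672937]), 'wrist_force': array([-1.53283293,  0.35934308,  4.24538452]), 'torque': array([0.07597807, 0.24537057, 0.03507174]), 'width': 0.14112931769434073}
jaw az 148.14951090396707
```

View pics/side2.png

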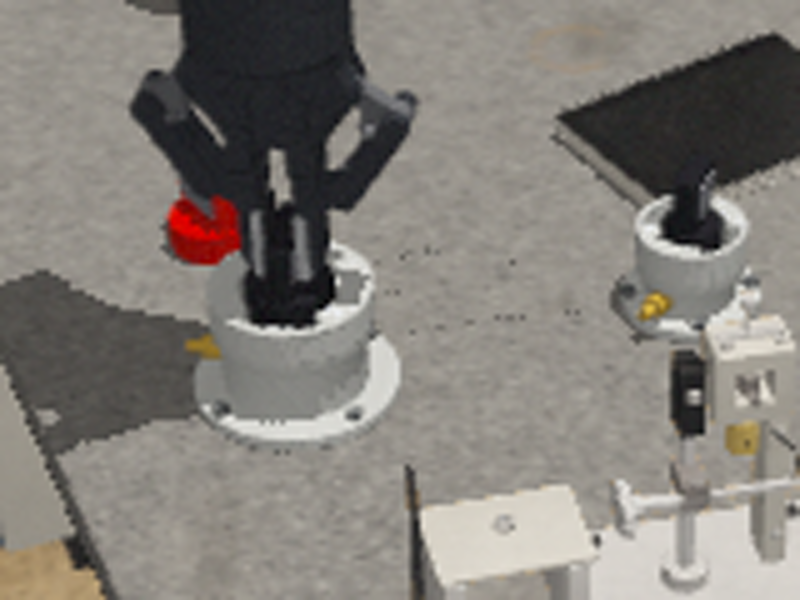

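The bar, at about (280,240), has turned with the jaws, and the lug is visible in the gap (350,285). I'll lift it slowly and watch the force.

Call:
play_rows --motion '[[[0,0,0.01],[0,0,0]],[[0,0,0.02],[0,0,0]],[[0,0,0.03],[0,0,0]],[[0,0,0.04],[0,0,0]],[[0,0,0.05],[0,0,0]]]'

```text
time: 6.22
tool_pos: [0.4118, 0.3039, 0.0895]
tcp_rot: [-0.542, -1.908, 1.908]
wrist_force: [-0.6, 0.7, -2.1]
width: 0.142
```

Call:
play_rows --motion '[[[0,0,0.06],[0,0,0]],[[0,0,0.15],[0,0,0]],[[0,0,0.25],[0,0,0]],[[0,0,0.35],[0,0,0]],[[0,0,0.45],[0,0,0]],[[0,0,0.5],[0,0,0]],[[0,0,0.525],[0,0,0]],[[0,0,0.525],[0,0,0]]]'

```text
time: 7.22
tool_pos: [0.4116, 0.3038, 0.2988]
tcp_rot: [-0.542, -1.908, 1.909]
wrist_force: [-0.3, -0.1, -2.2]
width: 0.14
```

Run:
```python
from h import *
for n in ("side",):
    im,d=cams.read_camera(n); cv2.imwrite(f"pics/{n}3.png",im[:,:,::-1])
```

```text
(no output)
```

View pics/side3.png

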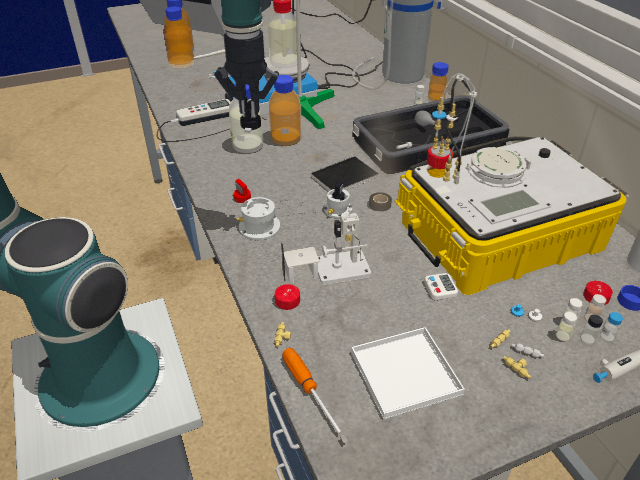

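The black cap hangs level in the gripper at (250,122), the large chamber (258,215) is open, and the small cap (338,195) is untouched. Carrying it over the stand.

Call:
play_rows --motion '[[[0.03,-0.08,0],[0,0,-0.12]],[[0.08,-0.2,0],[0,0,-0.3]],[[0.13,-0.35,0],[0,0,-0.5]],[[0.18,-0.5,0],[0,0,-0.65]],[[0.22,-0.63,0],[0,0,-0.8]],[[0.25,-0.72,0],[0,0,-0.9]],[[0.25,-0.75,0],[0,0,-0.9]]]'

```text
time: 8.15
tool_pos: [0.5112, 0.0019, 0.297]
tcp_rot: [-1.044, -1.429, 1.433]
wrist_force: [-0.5, 1.0, -1.5]
width: 0.137
```

Call:
play_rows --motion '[[[0,-0.06,0],[0,0,-0.1]],[[0.01,-0.18,0],[0,0,-0.25]],[[0.02,-0.32,0],[0,0,-0.4]],[[0.025,-0.45,0],[0,0,-0.55]],[[0.026,-0.53,0],[0,0,-0.6]],[[0.026,-0.55,0],[0,0,-0.6]],[[0.026,-0.55,0],[0,0,-0.6]]]'

```text
time: 9.02
tool_pos: [0.5218, -0.2152, 0.2982]
tcp_rot: [-1.278, -1.09, 1.09]
wrist_force: [-0.5, 0.5, -1.7]
width: 0.142
```

Call:
play_rows --motion '[[[0,0,-0.07],[0,0,0]],[[0,0,-0.18],[0,0,0]],[[0,0,-0.3],[0,0,0]],[[0,0,-0.41],[0,0,0]],[[0,0,-0.5],[0,0,0]],[[0,0,-0.57],[0,0,0]],[[0,0,-0.62],[0,0,0]],[[0,0,-0.65],[0,0,0]],[[0,0,-0.66],[0,0,0]],[[0,0,-0.66],[0,0,0]]]'

```text
time: 10.28
tool_pos: [0.5226, -0.2158, 0.0358]
tcp_rot: [-1.281, -1.091, 1.09]
wrist_force: [0.0, 0.2, -1.0]
width: 0.138
```

Call:
play_rows --motion '[[[0,0,-0.004],[0,0,0]],[[0,0,-0.008],[0,0,0]],[[0,0,-0.012],[0,0,0]],[[0,0,-0.014],[0,0,0]],[[0,0,-0.014],[0,0,0]]]'

```text
time: 10.9
tool_pos: [0.522, -0.2161, 0.0296]
tcp_rot: [-1.281, -1.09, 1.09]
wrist_force: [0.9, -0.2, -1.6]
width: 0.143
```

Run:
```python
from h import *
im,d=cams.read_camera("side"); cv2.imwrite("pics/side4.png",cv2.resize(im[280:430,310:510,::-1],(800,600),interpolation=cv2.INTER_CUBIC))
```

```text
(no output)
```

View pics/side4.png

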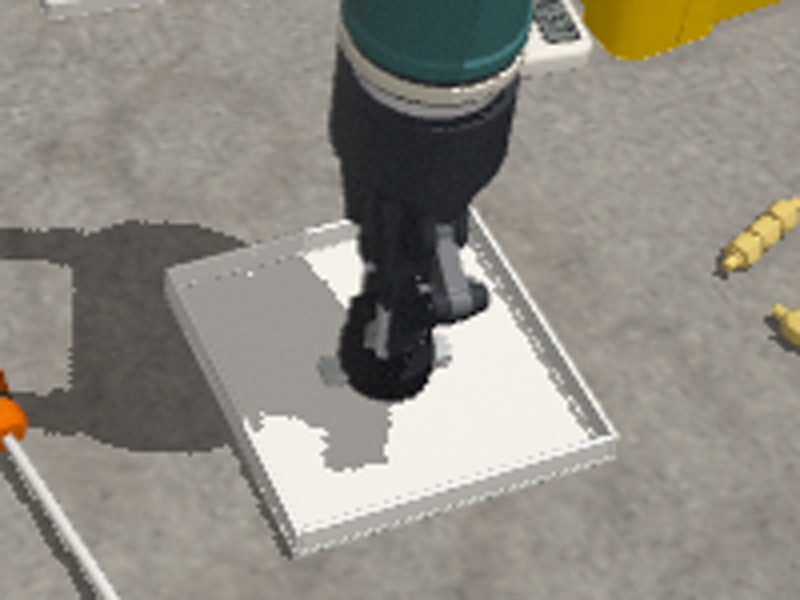

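The cap (390,350) is over the middle of the tray and about 2–3 mm above the floor. Lowering in small steps until it touches.

Call:
play_rows --motion '[[[0,0,-0.003],[0,0,0]],[[0,0,-0.005],[0,0,0]],[[0,0,-0.005],[0,0,0]]]'

```text
time: 11.32
tool_pos: [0.522, -0.2161, 0.0276]
tcp_rot: [-1.281, -1.09, 1.09]
wrist_force: [0.1, -1.0, -2.0]
width: 0.14
```

Call:
play_rows --motion '[[[0,0,-0.002],[0,0,0]],[[0,0,-0.003],[0,0,0]],[[0,0,-0.003],[0,0,0]]]'

```text
time: 11.7
tool_pos: [0.5221, -0.2161, 0.0265]
tcp_rot: [-1.281, -1.09, 1.09]
wrist_force: [0.3, -0.2, -1.5]
width: 0.141
```

Call:
play_rows --motion '[[[0,0,-0.002],[0,0,0]],[[0,0,-0.002],[0,0,0]]]'

```text
time: 11.95
tool_pos: [0.5222, -0.2161, 0.0265]
tcp_rot: [-1.281, -1.09, 1.09]
wrist_force: [-2.0, 1.2, 5.1]
width: 0.139
```

Call:
play_rows --motion '[[[0,0,0],[0,0,0]],[[0,0,0],[0,0,0]],[[0,0,0],[0,0,0]],[[0,0,0],[0,0,0]],[[0,0,0],[0,0,0]],[[0,0,0],[0,0,0]]]' --gripper 0.5

```text
time: 12.7
tool_pos: [0.5221, -0.2161, 0.0257]
tcp_rot: [-1.281, -1.09, 1.09]
wrist_force: [-0.2, -0.2, 0.5]
width: 0.499
```

Run:
```python
from h import *
im,d=cams.read_camera("side"); cv2.imwrite("pics/side5.png",cv2.resize(im[280:430,310:510,::-1],(800,600),interpolation=cv2.INTER_CUBIC))
```

```text
(no output)
```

View pics/side5.png

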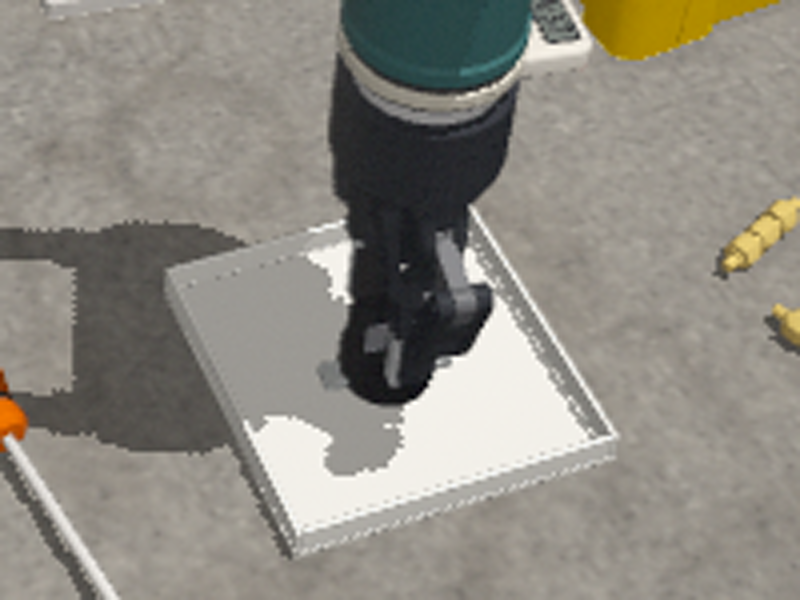

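It touched down at 5 N and was released standing at (390,355). Retreating straight up.

Call:
play_rows --motion '[[[0,0,0.02],[0,0,0]],[[0,0,0.06],[0,0,0]],[[0,0,0.12],[0,0,0]],[[0,0,0.22],[0,0,0]],[[0,0,0.35],[0,0,0]],[[0,0,0.5],[0,0,0]],[[0,0,0.6],[0,0,0]],[[0,0,0.6],[0,0,0]],[[0,0,0.6],[0,0,0]]]'

```text
time: 13.88
tool_pos: [0.5219, -0.216, 0.2662]
tcp_rot: [-1.282, -1.09, 1.09]
wrist_force: [-0.3, 0.9, -1.4]
width: 0.507
```

Run:
```python
from h import *
im,d=cams.read_camera("side"); cv2.imwrite("pics/side6.png",im[:,:,::-1])
W=cloud("side",d)
for cx,cy,zt in((.522,-.216,.052),(.615,.292,.081)):
    m=(d>0)&(np.hypot(W[...,0]-cx,W[...,1]-cy)<.04)&(abs(W[...,2]-zt)<.006);q=W[m];print(len(q),q.mean(0),q[:,2].max())
for l in("cap_large","cap_small"):
    print(l,[(round(r["conf"],2),w("side",r["xyz"]).round(4)) for r in cams.mark_of("side",l)])
```

```text
143 [ 0.52167692 -0.2178256   0.04977396] 0.05438089848916821
41 [0.61247959 0.28662706 0.07905195] 0.08453124267901459
cap_large [(0.9, array([ 0.5225, -0.2166,  0.005 ])), (0.56, array([ 0.4118,  0.4321, -0.0024]))]
cap_small [(0.72, array([0.6146, 0.294 , 0.0302]))]
```

View pics/side6.png

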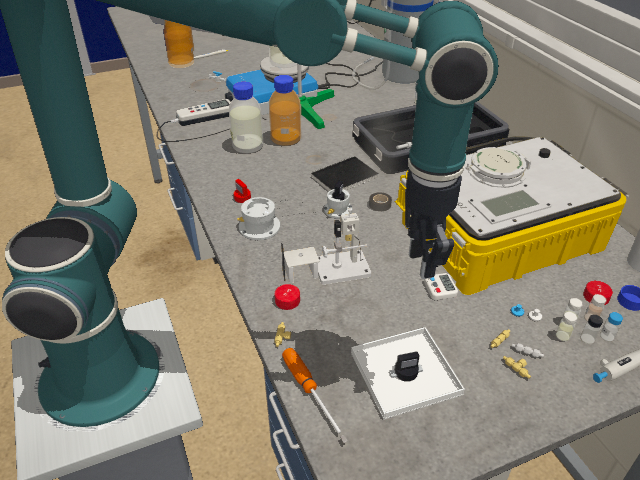

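The cap stands upright in the tray at (407,367). The small cap is in place at (338,195) and the gripper is clear.

```bash
python3 -c "
from workcell import bot
print(bot.finish_job())"
```

```text
the job is handed in; nothing more can be done
None
```

The large chamber's cap is off and standing upright in the middle of the tray, and I handed the job in at about 14 s of the 48 s allowed. No verdict was reported.

- **What I did:** I gripped the black cap by its bar, turned it 65° anticlockwise on its seat and lifted it free. I carried it above the clamp stand, lowered it until it touched the tray floor at about 5 N, and released it.
- **Large cap:** the last check put it at about (0.522, -0.217), with the bar top about 52 mm above the worktop. That matches standing on the tray floor.
- **Small cap:** it reads (0.615, 0.294, 0.030), against (0.615, 0.294, 0.032) and (0.616, 0.289, 0.033) at the start, so it has not moved beyond measurement error.
- **Gripper:** it is clear, about 0.27 m up and touching nothing.

The two cameras disagreed slightly on the chamber's direction (about -25° against -18°). Either way the 65° turn was within range, and the cap lifted without resistance. No check failed.

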